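# Unstack the goldsmith's bench

## Robot

A 6-joint arm with a two-finger parallel gripper is mounted at the origin on the work surface. World frame = base frame: x ahead of the robot, y to its left, z up, the work surface at z = 0. Lengths are in m, angles in rad, forces in N, time in s.
With the tool pointing down it reaches from about 0.35 to 0.775 m from the base axis. Payload 7.3 kg.
Tool frame: the origin (TCP) lies at the very end of the fingers, on their centre line; the grasp point (between the pads) lies 19 mm behind it (pinch_z is the distance from the TCP to the grasp point, in m); z points along the fingers, y is the line along which they close (so a half turn about z gives the same grasp; the last joint's range is limited). The gripper opens to 92 mm and grips with 3 to 60 N. Pads are 19 mm wide; open, the fingers measure 130 mm over their backs; the gripper's body (75 mm by 190 mm) begins 47 mm behind the grasp point.
Start: joints at [1.059, 0.342, 1.524, -0, 1.275, -0.146], TCP at [0.188, 0.49, 0.227] pointing down, gripper open.
Joint ranges: [-2.53, 2.53], [-0.77, 2.02], [0.04, 2.7], [-1, 4.14], [0.28, 2.66], [-3.11, 3.11]. Speed limits (rad/s): [2.57, 2.57, 3.14, 3.14, 3.14, 3.14].

## Interface

Orientations are given as [roll, pitch, yaw] about the fixed x, y, z axes, in that order (R = Rz(yaw) Ry(pitch) Rx(roll)).
In Python, from cell import * gives the robot as it stands.
- The arm moves only by the tool arm_command, never from a script. Its arguments are lists of equal length, an entry for each row: "fingers": the gripper command: -1 is fully open, 1 is shut, values between are in proportion; "travel": the shift along the tool's x, y, z in m, a list of three; "dr": the turn, a rotation vector about the tool's x, y, z in degrees, a list of three. In form: {"fingers": [fingers, ...], "travel": [[x, y, z], ...], "dr": [[wx, wy, wz], ...]}. A call has 1 to 8 rows; each row is the pose to reach, as a shift and turn from the pose commanded when the call began, along the tool's axes at that moment; what a row does not reach only later rows make up. A row lasts 1/12 s, in which the tool goes at most 41.7 mm and 7.16 degrees, less where a joint would pass 70% of its speed; a pose out of reach is approached as far as the arm can. A call with a gripper value outside its range is refused whole. The fingers move at their own pace and stop on an object; "squeeze" is the grip in N (left out, the last holds). Time passes only in rows, so rows that repeat a pose let the fingers close. It gives the time, the measured TCP pose, the force, the opening and the grip force at its end, in the units of the state.
- observe(): the state, without advancing time (a new reading comes with each control period).
- read_camera(name): name is "side" or "top"; returns a dict with "color" (400x640x3 uint8, blue, green, red), "z_map" (400x640 float32, m along the optical axis (not along the pixel's ray), 0 where there is no reading), "fx", "fy", "cx", "cy" (pixels), "k1" (the pictures are not rectified: a ray, as slopes to the right and down, at radius r is drawn at 1 + k1 r^2 times it, then the intrinsics apply), "R" (3x3) and "t" (3): a world point X has camera coordinates R X + t. Camera axes: x right, y down, z forward; pixel columns grow to the right and rows downward; lengths in m; the calibration is good to about 2 mm. A picture is of the moment at which its call begins.
- hand_in(): hands the job in; it is judged then, once.
The state is a dict: "time": time; "qpos": joint angles; "qvel": joint speeds; "joint_efforts": joint torques, N m; "tool_pos": TCP position; "tool_rot": TCP orientation; "contact_force": force on the tool from outside, world axes, zero at the start; "torque": the same for the moment, N m; "opening": finger opening in m; "grip_force": force on a finger pad.
Only numpy, scipy, OpenCV 4.12 (cv2) and the standard library are available. Lean on these libraries where they do the work, as an engineer would, in place of code of your own. Each camera call takes 0.05 s, during which the arm holds its last target. There are 200 camera calls.

## Task

Clear the terracotta-coloured soldering board by taking the stack on it apart: set the brass weight upright in the middle of the scale's round pan, lowering it gently because the scale is delicate, put the small tin flat in the small round wooden holder and the large tin flat in the large one, and set the steel block in the middle of the black rubber pad, lying flat with its sides square to the pad's. Keep both tins upright all the while, for they are full of loose stones, and leave the drinking glass and the pliers where they are.

Things in the scene. Friction and masses are not known exactly. Their poses are not given: they have to be found in the camera images.
- weight: Brass balance weight, the top of the stack: a solid cylinder 22 mm across and 21 mm high, with a narrow neck and a knob 16 mm across above it, 31 mm high in all, about 100 g. Origin at the centre of its underside, z up. It stands on the small tin.
- small_tin: Small round closed aluminium tin with a flat grey lid, 34 mm across, 22 mm high, about 35 g; second from the top. Origin at the centre of its underside, z up. Rigid; the lid does not come off.
- large_tin: Large round closed aluminium tin with a flat grey lid, 52 mm across, 24 mm high, about 80 g; third from the top, stands on the steel block. Origin at the centre of its underside, z up. Rigid; the lid does not come off.
- bench_block: Square dark steel bench block 64 x 64 mm, 20 mm thick, about 0.62 kg, the bottom of the stack; it lies flat on a fixed terracotta-coloured soldering board 115 mm square and 20 mm thick. Origin at the centre of its underside, x and y along its sides, z up.
- scale: Fixed pocket scale: grey flat case 124 mm (its x) by 78 mm (its y), 18 mm high, with a flat round steel pan 68 mm across near one end, its top 22 mm above the bench. Origin on the bench directly under the pan's centre; the case reaches from -42 to +82 mm along its x, with a small display at the +x end. Nothing on it moves.
- small_holder: Fixed turned-wood holder, a shallow round dish 60 mm across outside and 50 mm inside; its floor is 4 mm and its rim 9 mm above the bench. Origin on the bench under its centre.
- large_holder: Fixed turned-wood holder, a shallow round dish 80 mm across outside and 70 mm inside; its floor is 4 mm and its rim 9 mm above the bench. Origin on the bench under its centre.
- pad: Fixed flat black rubber pad, 92 x 92 mm, 6 mm thick, no rim. Origin on the bench under its centre, x and y along its sides.
- glass: Bystander: empty drinking glass, 64 mm across the mouth, 85 mm high, standing upright. Origin at the centre of its underside.
- pliers: Bystander: pliers with red handles lying flat, about 150 mm long, 50 mm wide, 12 mm high; jaws towards +x of its frame. Origin near the middle of its underside.

How it is judged:
At the end, for the whole second after the job is handed in: Weight upright on the pan and each tin flat on its own holder's floor, all within 15 mm of centre; block flat on the pad within 13 mm of centre, sides within 0.2 rad of square (any quarter turn). Heights within 2.5 mm of fully down, tilts under 0.06 rad, all released and at rest (horizontal distance between weight and scale below 0.015 m and z of weight in the frame of scale between 0.0195 and 0.0245 m and angle between each of weight, small_tin, large_tin, bench_block's own z axis and vertical below 0.06 rad and linear speed of each of weight, small_tin, large_tin, bench_block below 0.02 m/s and horizontal distance between small_tin and small_holder below 0.015 m and z of small_tin in the frame of small_holder between 0.0015 and 0.0065 m and horizontal distance between large_tin and large_holder below 0.015 m and z of large_tin in the frame of large_holder between 0.0015 and 0.0065 m and horizontal distance between bench_block and pad below 0.013 m and z of bench_block in the frame of pad between 0.0035 and 0.0085 m and (angle between the x axis of bench_block and the x axis of pad, either way round below 0.2 rad or angle between the x axis of bench_block and the y axis of pad, either way round below 0.2 rad)); the robot touches nothing.
It fails at once if a tin was tipped by more than 0.5 rad (angle between any of small_tin, large_tin's own z axis and vertical above 0.5 rad).
It fails at once if the scale was struck or pressed with more than 35 N (contact force between scale and anything else above 35 N).
It fails at once if the weight was dropped or slammed onto the scale (faster than 0.45 m/s within 40 mm of the pan) (horizontal distance between weight and scale below 0.04 m and z of weight in the frame of scale below 0.062 m and linear speed of weight above 0.45 m/s).
It fails at once if the glass was moved by more than 30 mm or tipped over (distance of glass from where it was at the start of the episode above 0.03 m or angle between glass's own z axis and vertical above 0.5 rad).
It fails at once if the pliers were moved by more than 30 mm (distance of pliers from where it was at the start of the episode above 0.03 m).
It also fails if it takes over 120 s, if anything falls off the work surface, if the arm or the gripper's body presses on something with over 40 N, if the wrist force passes 120 N, or if a joint passes its speed limit or range.

## Working session

There is one attempt and no reset: what is moved stays moved. The work goes in short steps, Python scripts to look and compute and a tool call to move; the robot and the scene stay as the last step left them, time stands still between calls to the robot, and variables do not carry over. Pictures are saved under pics/ and viewed, at most 14 in all, crops included, and the job is handed in when it is done.

Besides the shell and the picture viewer there is one more tool, called after ">>>" in YAML: its name, and indented under it one key for each argument. arm_command: Moves the arm, as the interface text tells. Its arguments: {"type":"object","properties":{"fingers":{"type":"array","items":{"type":"number"}},"travel":{"type":"array","items":{"type":"array","items":{"type":"number"}}},"dr":{"type":"array","items":{"type":"array","items":{"type":"number"}}},"squeeze":{"type":"number"}},"required":["fingers","travel","dr"]}

```bash
ls; mkdir -p pics; python3 - <<'E'
from cell import *
import cv2,pickle
for n in("top","side"):
    c=read_camera(n); cv2.imwrite(f"pics/{n}0.png",c["color"]); pickle.dump(c,open(f"{n}0.pkl","wb"))
    print(n,c["fx"],c["fy"],c["cx"],c["cy"],c["k1"],c["R"].round(3).tolist(),c["t"])
print(observe())
E
```

```text
pics
top 391.979120767323 391.979120767323 318.4671615682898 197.53453689627008 -0.06834842564872227 [[0.011, -1.0, -0.001], [-0.997, -0.011, -0.08], [0.08, 0.002, -0.997]] [0.01658483 0.52302725 0.93277631]
side 507.635498072822 507.635498072822 314.3798881033001 201.72748091023954 -0.05009735171098001 [[-0.95, -0.312, -0.005], [-0.233, 0.721, -0.653], [0.208, -0.619, -0.757]] [0.50907996 0.15007877 1.38780283]
{'time': 0.1, 'qpos': array([ 1.05899096e+00,  3.42713589e-01,  1.52489521e+00, -1.82686365e-05,
        1.27540608e+00, -1.45993999e-01]), 'qvel': array([-1.15125328e-03, -9.49266662e-04, -4.30494707e-03,  3.03979588e-04,
        7.44725809e-05,  1.30308583e-03]), 'joint_efforts': array([ 1.62297372e-03, -4.32000732e+01, -2.44696409e+01,  7.18243048e-02,
        5.26265090e-02, -4.78786205e-05]), 'tool_pos': array([0.18760267, 0.48995818, 0.22609221]), 'tool_rot': array([-3.14018302e+00, -1.89615646e-04,  2.77578649e+00]), 'contact_force': array([ 0.1636803 ,  0.11091659, -0.0761705 ]), 'torque': array([ 0.00114897, -0.01736536, -0.01389178]), 'grip_force': 0.0, 'opening': 0.09176621398355189}
```

View pics/top0.png

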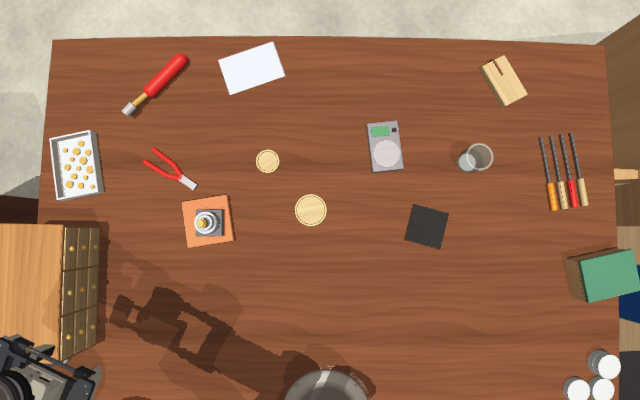

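View pics/side0.png

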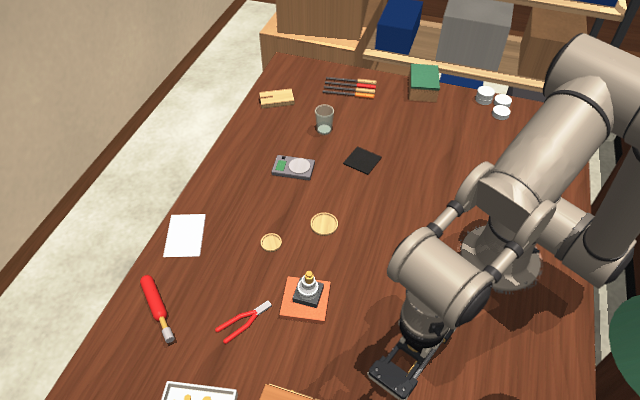

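The top view shows the stack at about (208,222) on the board, the small holder at (267,161), the large holder at (311,210), the pan at (386,153), the pad at (427,227), the glass at (480,157) and the pliers around (170,170). The side view shows the stack at about (308,290) and the arm clear of everything.

```bash
cat > h.py <<'E'
import numpy as np,cv2
def ray(c,uv,z):
    K=np.array([[c["fx"],0,c["cx"]],[0,c["fy"],c["cy"]],[0,0,1]])
    p=cv2.undistortPoints(np.array(uv,float).reshape(-1,1,2),K,np.array([c["k1"],0,0,0,0])).reshape(-1,2)
    d=np.c_[p,np.ones(len(p))]@c["R"]; o=-c["R"].T@c["t"]
    return o+d*((z-o[2])/d[:,2])[:,None]
def proj(c,X):
    K=np.array([[c["fx"],0,c["cx"]],[0,c["fy"],c["cy"]],[0,0,1]])
    return cv2.projectPoints(np.array(X,float).reshape(-1,1,3),cv2.Rodrigues(c["R"])[0],c["t"],K,np.array([c["k1"],0,0,0,0]))[0].reshape(-1,2)
def blob(c,lo,hi,box):
    x0,y0,x1,y1=box
    h=cv2.cvtColor(c["color"],cv2.COLOR_BGR2HSV)[y0:y1,x0:x1]
    m=cv2.inRange(h,np.array(lo),np.array(hi))
    cs=cv2.findContours(m,cv2.RETR_EXTERNAL,cv2.CHAIN_APPROX_NONE)[0]
    k=max(cs,key=cv2.contourArea).reshape(-1,2)+[x0,y0]
    return k.astype(np.float32)
def rect(P):
    r=cv2.minAreaRect((P[:,:2]*1000).astype(np.float32)); return [round(float(v),1) for v in(*r[0],*r[1],r[2])]
def circ(P):
    A=np.c_[2*P[:,:2],np.ones(len(P))];s=np.linalg.lstsq(A,(P[:,:2]**2).sum(1),rcond=None)[0]
    return (s[:2]*1000).round(1).tolist(),round(2000*float(np.sqrt(s[2]+s[:2]@s[:2])),1)
E
python3 - <<'E'
import pickle;from h import *
c=pickle.load(open("top0.pkl","rb"));s=pickle.load(open("side0.pkl","rb"))
def show(n,f,lo,hi,bt,bs,z):
    for nm,cam,b in(("top",c,bt),("side",s,bs)):
        if b: k=blob(cam,lo,hi,b);print(n,nm,len(k),f(ray(cam,k,z)))
show("board",rect,(4,110,190),(14,190,255),(170,180,250,260),(270,265,340,330),.02)
show("pad",rect,(0,0,0),(180,255,60),(395,195,460,260),(335,140,390,180),.006)
show("small",circ,(14,50,180),(30,200,255),(250,145,285,178),(255,228,290,255),.009)
show("large",circ,(14,50,180),(30,200,255),(290,190,332,230),(305,205,345,240),.009)
show("case",rect,(0,0,90),(180,45,255),(355,110,415,180),(260,145,325,185),.018)
a=cv2.resize(c["color"][185:255,172:242],None,fx=8,fy=8,interpolation=0)
b=cv2.resize(c["color"][115:180,355:420],None,fx=5,fy=5,interpolation=0)
d=cv2.resize(s["color"][262:330,275:345],None,fx=8,fy=8,interpolation=0)
cv2.imwrite("pics/a.png",a);cv2.imwrite("pics/b.png",b);cv2.imwrite("pics/d.png",d)
E
```

```text
board top 178 [462.9, 294.4, 113.7, 113.1, 10.0]
board side 226 [463.1, 296.6, 113.5, 114.1, 9.7]
pad top 8 [427.8, -206.5, 3.4, 9.7, 33.6]
pad side 81 [454.5, -241.1, 92.5, 90.9, 76.2]
small top 64 ([614.3, 151.2], 56.8)
small side 53 ([614.4, 151.1], 56.8)
large top 89 ([493.6, 42.1], 77.0)
large side 70 ([493.3, 42.7], 76.8)
case top 153 [652.8, -139.7, 124.2, 78.5, 7.0]
case side 111 [652.2, -137.7, 122.8, 79.4, 6.8]
```

View pics/a.png

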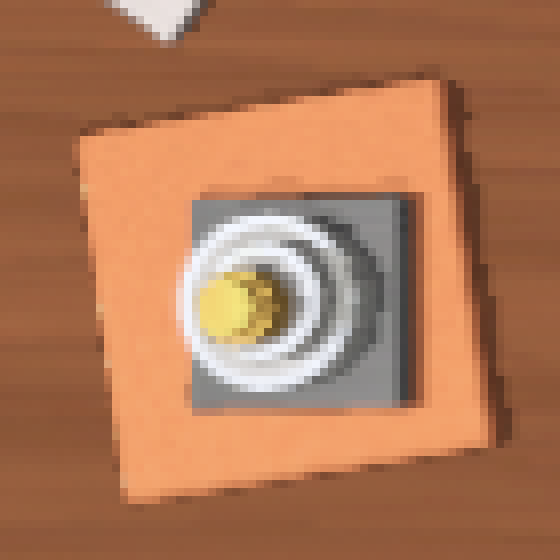

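View pics/b.png

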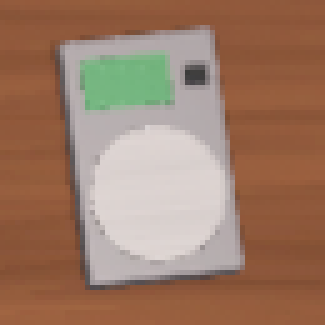

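View pics/d.png

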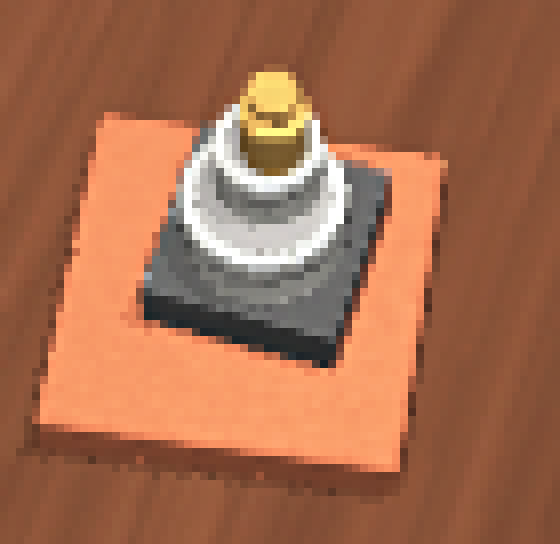

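Crop a: block top spans (193..403, 198..408) with sides near world axes, large-tin rim centre (268,302), small-tin rim about (265,300), knob top about (226,308). Crop b: pan centre about (158,192), display at the far end. Crop d shows the same stack, roughly concentric.

```bash
python3 - <<'E'
import pickle;from h import *
c=pickle.load(open("top0.pkl","rb"));s=pickle.load(open("side0.pkl","rb"))
f=lambda n,cam,x,y,k,o,z:print(n,(1000*ray(cam,[[x/k-.5+o[0],y/k-.5+o[1]]],z)[0]).round(1))
for n,x,y,z in(("block",298,303,.04),("bl c1",193,198,.04),("bl c2",403,198,.04),("bl c3",403,408,.04),("large",268,302,.064),("small",265,300,.086),("knob",226,308,.117)): f(n,c,x,y,8,(172,185),z)
f("pan",c,158,192,5,(355,115),.022)
for n,x,y,z in(("large",266,184,.064),("small",270,140,.086),("knob",271,96,.114),("bl c right",388,178,.04),("bl c front",335,350,.04),("bl c left",144,294,.04)): f("side "+n,s,x,y,8,(275,262),z)
h=c["color"][227,427];print(cv2.cvtColor(c["color"],cv2.COLOR_BGR2HSV)[227,427])
k=blob(c,(0,0,0),(180,90,100),(395,195,460,260));print("pad",rect(ray(c,k,.006)))
for n,b,z in(("k",(190,205,225,240),.114),):
    k=blob(c,(20,120,150),(32,255,255),b);print(rect(ray(c,k,z)),k.min(0),k.max(0))
# z map heights on stack
Z=c["z_map"];print(Z[222,200:207],Z[221,209])
E
```

```text
block [459.  283.4  40. ]
bl c1 [489.9 316.2  40. ]
bl c2 [490.7 252.7  40. ]
bl c3 [428.2 250.9  40. ]
large [458.8 285.5  64. ]
small [459.1 279.9  86. ]
knob [456.3 281.6 117. ]
pan [ 634.7 -142.8   22. ]
side large [459.6 283.7  64. ]
side small [458.8 281.2  86. ]
side knob [457.4 282.9 114. ]
side bl c right [428.5 255.8  40. ]
side bl c front [425.4 319.6  40. ]
side bl c left [488.  319.3  40. ]
[19 32 63]
pad [456.3, -244.8, 91.5, 90.7, 75.3]
[457.5, 279.7, 15.4, 17.9, 0.8] [197. 219.] [205. 226.]
[0.8543254  0.8521223  0.85502356 0.85540336 0.86447483 0.8651348
 0.86610323] 0.887438
```

>>> arm_command:
  fingers: [-1,-1,-1,-1,-1,-1,-1,-1]
  travel:
    - [-0.04,-0.012,0]
    - [-0.08,-0.024,0]
    - [-0.12,-0.036,0]
    - [-0.16,-0.048,0.01]
    - [-0.2,-0.06,0.02]
    - [-0.24,-0.072,0.04]
    - [-0.28,-0.085,0.055]
    - [-0.32,-0.0975,0.066]
  dr:
    - [0,0,-3]
    - [0,0,-6]
    - [0,0,-9]
    - [0,0,-12]
    - [0,0,-15]
    - [0,0,-18]
    - [0,0,-20]
    - [0,0,-20.95]

```text
time: 0.77
tool_pos: [0.4433, 0.2903, 0.1626]
tool_rot: [-3.141, -0.002, -3.14]
contact_force: [1.0, 0.4, 0.2]
opening: 0.0917
grip_force: 0.0
```

>>> arm_command:
  fingers: [-1,-1,-1]
  travel:
    - [-0.006,0,0]
    - [-0.006,0,0]
    - [-0.006,0,0]
  dr:
    - [0,0,0]
    - [0,0,0]
    - [0,0,0]

```text
time: 1.02
tool_pos: [0.4484, 0.292, 0.1637]
tool_rot: [3.142, -0.001, 3.14]
contact_force: [-1.2, 0.1, 0.1]
opening: 0.0918
grip_force: 0.0
```

>>> arm_command:
  fingers: [-1,-1,-1]
  travel:
    - [0,0,0]
    - [0,0,0]
    - [0,0,0]
  dr:
    - [0,0,0]
    - [0,0,0]
    - [0,0,0]

```text
time: 1.27
tool_pos: [0.4478, 0.293, 0.1645]
tool_rot: [3.141, 0.001, -3.14]
contact_force: [0.7, 0.4, -0.1]
opening: 0.0923
grip_force: 0.0
```

```bash
python3 - <<'E'
from cell import *
import cv2,pickle
for n in("top","side"):
    c=read_camera(n); pickle.dump(c,open(f"{n}1.pkl","wb"))
    b=c["color"][175:255,162:262] if n=="top" else c["color"][230:330,265:365]
    cv2.imwrite(f"pics/{n}1.png",cv2.resize(b,None,fx=6,fy=6,interpolation=0))
o=observe();print(o["tool_pos"],o["tool_rot"],o["qpos"])
E
```

```text
[0.44807757 0.29271754 0.1644105 ] [ 3.14118984e+00  5.62877093e-04 -3.14024036e+00] [ 4.35361067e-01  4.17887058e-01  1.59072227e+00  1.42228261e-04
  1.13230325e+00 -1.13684801e+00]
```

>>> arm_command:
  fingers: [-1,-1,-1,-1,-1]
  travel:
    - [-0.009,-0.011,0]
    - [-0.009,-0.011,0.015]
    - [-0.009,-0.011,0.03]
    - [-0.009,-0.011,0.035]
    - [-0.009,-0.011,0.035]
  dr:
    - [0,0,0]
    - [0,0,0]
    - [0,0,0]
    - [0,0,0]
    - [0,0,0]

```text
time: 1.78
tool_pos: [0.4567, 0.2809, 0.1279]
tool_rot: [-3.141, -0.002, -3.141]
contact_force: [0.0, 0.8, -0.5]
opening: 0.0916
grip_force: 0.0
```

```bash
python3 - <<'E'
from cell import *
import cv2
from h import *
c=read_camera("side"); cv2.imwrite("pics/s2.png",cv2.resize(c["color"][225:325,258:358],None,fx=6,fy=6,interpolation=0))
p=observe()["tool_pos"];print(p,(proj(c,[p])-[258,225]+.5)*6)
E
```

```text
[0.45729394 0.28111548 0.12887867] [[306.5112327  270.12773979]]
```

View pics/s2.png

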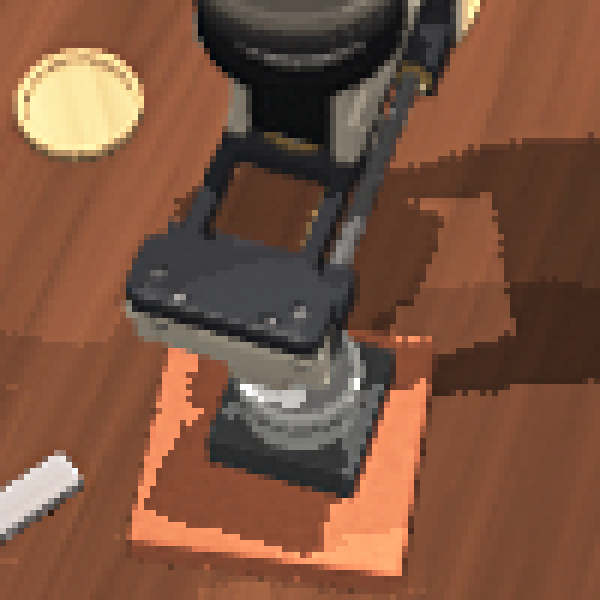

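The near finger hides the weight and the gripper is centred over the stack (tool projects at about (306,270)). Descend and grip.

>>> arm_command:
  fingers: [-1,-1,-1,-1,0.6,1,1,1]
  travel:
    - [0,0,0.015]
    - [0,0,0.03]
    - [0,0,0.039]
    - [0,0,0.039]
    - [0,0,0.039]
    - [0,0,0.039]
    - [0,0,0.039]
    - [0,0,0.039]
  dr:
    - [0,0,0]
    - [0,0,0]
    - [0,0,0]
    - [0,0,0]
    - [0,0,0]
    - [0,0,0]
    - [0,0,0]
    - [0,0,0]
  squeeze: 15

```text
time: 2.5
tool_pos: [0.4581, 0.2812, 0.0908]
tool_rot: [3.141, 0.001, 3.141]
contact_force: [1.0, 0.4, -0.1]
opening: 0.0697
grip_force: 0.0
```

>>> arm_command:
  fingers: [1,1,1,1,1]
  travel:
    - [0,0,0]
    - [0,0,0]
    - [0,0,0]
    - [0,0,0]
    - [0,0,0]
  dr:
    - [0,0,0]
    - [0,0,0]
    - [0,0,0]
    - [0,0,0]
    - [0,0,0]

```text
time: 2.92
tool_pos: [0.4577, 0.281, 0.09]
tool_rot: [3.142, 0.0, 3.141]
contact_force: [0.1, 0.0, 0.1]
opening: 0.0365
grip_force: 0.0
```

>>> arm_command:
  fingers: [1,1,1,1,1,1]
  travel:
    - [0,0,0]
    - [0,0,0]
    - [0,0,0]
    - [0,0,0]
    - [0,0,0]
    - [0,0,0]
  dr:
    - [0,0,0]
    - [0,0,0]
    - [0,0,0]
    - [0,0,0]
    - [0,0,0]
    - [0,0,0]

```text
time: 3.42
tool_pos: [0.4577, 0.281, 0.09]
tool_rot: [3.141, 0.0, 3.141]
contact_force: [0.7, 0.2, -0.1]
opening: 0.0211
grip_force: 15.0
```

>>> arm_command:
  fingers: [1,1,1,1,1,1,1,1]
  travel:
    - [0,0,-0.01]
    - [0,0,-0.025]
    - [0,0,-0.045]
    - [-0.007,-0.017,-0.06]
    - [-0.02,-0.048,-0.06]
    - [-0.034,-0.081,-0.06]
    - [-0.048,-0.115,-0.06]
    - [-0.062,-0.148,-0.06]
  dr:
    - [0,0,0]
    - [0,0,0]
    - [0,0,0]
    - [0,0,0]
    - [0,0,0]
    - [0,0,0]
    - [0,0,0]
    - [0,0,0]

```text
time: 4.08
tool_pos: [0.52, 0.1315, 0.1509]
tool_rot: [3.142, 0.001, -3.141]
contact_force: [0.4, 0.6, -0.8]
opening: 0.0214
grip_force: 15.0
```

>>> arm_command:
  fingers: [1,1,1,1,1,1,1,1]
  travel:
    - [-0.014,-0.033,0]
    - [-0.028,-0.066,0]
    - [-0.042,-0.1,0]
    - [-0.056,-0.134,0]
    - [-0.07,-0.167,0]
    - [-0.084,-0.2,0]
    - [-0.095,-0.228,0]
    - [-0.102,-0.244,0]
  dr:
    - [0,0,0]
    - [0,0,0]
    - [0,0,0]
    - [0,0,0]
    - [0,0,0]
    - [0,0,0]
    - [0,0,0]
    - [0,0,0]

```text
time: 4.75
tool_pos: [0.6223, -0.1148, 0.1504]
tool_rot: [-3.141, 0.001, 3.139]
contact_force: [0.6, 0.5, -1.4]
opening: 0.021
grip_force: 15.0
```

>>> arm_command:
  fingers: [1,1,1]
  travel:
    - [0,0,0]
    - [0,0,0]
    - [0,0,0]
  dr:
    - [0,0,0]
    - [0,0,0]
    - [0,0,0]

```text
time: 5.0
tool_pos: [0.6212, -0.1104, 0.1501]
tool_rot: [3.141, -0.001, 3.142]
contact_force: [0.8, -0.2, -1.0]
opening: 0.0211
grip_force: 15.0
```

```bash
python3 - <<'E'
from cell import *
import cv2
from h import *
c=read_camera("side");t=read_camera("top")
a=cv2.resize(t["color"][180:260,170:270],(400,320),interpolation=0);b=cv2.resize(c["color"][100:340,250:350],None,fx=2,fy=2,interpolation=0)
a=cv2.copyMakeBorder(a,0,160,0,0,0);cv2.imwrite("pics/s3.png",cv2.hconcat([a,b]))
o=observe();print(o["tool_pos"],o["opening"],o["qpos"][5])
E
```

```text
[ 0.62129402 -0.1098043   0.15029257] 0.02087362533225904 -1.8685647813570725
```

View pics/s3.png

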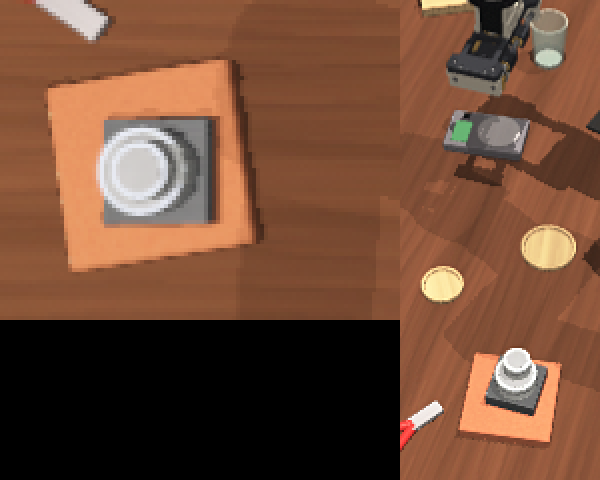

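The stack is intact without the weight (small-tin lid at about (139,167) in the left crop); the weight is in hand above the scale. Lowering.

>>> arm_command:
  fingers: [1,1,1,1,1,1,1,1]
  travel:
    - [-0.0125,-0.0325,0]
    - [-0.0125,-0.0325,0.01]
    - [-0.0125,-0.0325,0.025]
    - [-0.0125,-0.0325,0.04]
    - [-0.0125,-0.0325,0.055]
    - [-0.0125,-0.0325,0.07]
    - [-0.0125,-0.0325,0.08]
    - [-0.0125,-0.0325,0.085]
  dr:
    - [0,0,0]
    - [0,0,0]
    - [0,0,0]
    - [0,0,0]
    - [0,0,0]
    - [0,0,0]
    - [0,0,0]
    - [0,0,0]

```text
time: 5.77
tool_pos: [0.6334, -0.1425, 0.0635]
tool_rot: [3.141, -0.002, -3.141]
contact_force: [-0.4, -0.3, -0.6]
opening: 0.0213
grip_force: 15.0
```

>>> arm_command:
  fingers: [1,1,1,1,1,1,1,1]
  travel:
    - [0,0,0.005]
    - [0,0,0.01]
    - [0,0,0.015]
    - [0,0,0.02]
    - [0,0,0.025]
    - [0,0,0.03]
    - [0,0,0.033]
    - [0,0,0.035]
  dr:
    - [0,0,0]
    - [0,0,0]
    - [0,0,0]
    - [0,0,0]
    - [0,0,0]
    - [0,0,0]
    - [0,0,0]
    - [0,0,0]

```text
time: 6.43
tool_pos: [0.6339, -0.1436, 0.0294]
tool_rot: [3.141, -0.001, 3.141]
contact_force: [0.2, -0.3, -0.4]
opening: 0.0214
grip_force: 15.0
```

```bash
python3 - <<'E'
from cell import *
import cv2
from h import *
t=read_camera("top");c=read_camera("side")
o=observe();print(o["tool_pos"],o["contact_force"])
for lo in (195,210,225):
  for nm,cam,b in(("top",t,(190,205,230,240)),("side",c,(285,262,330,310))):
    x0,y0,x1,y1=b
    m=cv2.inRange(cv2.cvtColor(cam["color"],cv2.COLOR_BGR2HSV)[y0:y1,x0:x1],(0,0,lo),(180,40,255))
    cs,_=cv2.findContours(m,cv2.RETR_CCOMP,cv2.CHAIN_APPROX_NONE)
    for k in cs:
        k=k.reshape(-1,2)+[x0,y0]
        if len(k)>15: print(lo,nm,circ(ray(cam,k,.064)),circ(ray(cam,k,.086)))
E
```

```text
[ 0.63394523 -0.14355863  0.02956527] [ 0.36790798 -0.02750637 -1.1256459 ]
195 top ([458.3, 288.0], 43.9) ([458.0, 281.5], 42.8)
195 side ([459.9, 284.1], 53.6) ([455.3, 296.7], 52.5)
195 side ([461.0, 284.8], 34.0) ([456.3, 297.4], 33.3)
210 top ([458.7, 287.5], 39.7) ([458.4, 281.0], 38.7)
210 side ([460.1, 283.7], 53.1) ([455.5, 296.3], 52.0)
210 side ([460.9, 284.6], 35.0) ([456.3, 297.2], 34.2)
225 top ([452.5, 285.2], 34.5) ([452.3, 278.8], 33.6)
225 top ([459.3, 287.7], 29.3) ([459.0, 281.2], 28.6)
225 top ([458.8, 285.7], 47.9) ([458.5, 279.3], 46.8)
225 side ([459.9, 283.6], 52.7) ([455.3, 296.3], 51.6)
225 side ([458.8, 289.8], 39.3) ([454.2, 302.3], 38.5)
225 side ([464.3, 269.5], 26.0) ([459.5, 282.4], 25.4)
```

>>> arm_command:
  fingers: [1,1,1,1,1,1]
  travel:
    - [0,0,0.001]
    - [0,0,0.002]
    - [0,0,0.003]
    - [0,0,0.0035]
    - [0,0,0.0035]
    - [0,0,0.0035]
  dr:
    - [0,0,0]
    - [0,0,0]
    - [0,0,0]
    - [0,0,0]
    - [0,0,0]
    - [0,0,0]

```text
time: 7.03
tool_pos: [0.6342, -0.1436, 0.0265]
tool_rot: [3.142, 0.0, 3.141]
contact_force: [-0.5, 0.2, -0.4]
opening: 0.0215
grip_force: 15.0
```

>>> arm_command:
  fingers: [1,1,1,1,1]
  travel:
    - [0,0,0.0005]
    - [0,0,0.001]
    - [0,0,0.001]
    - [0,0,0.001]
    - [0,0,0.001]
  dr:
    - [0,0,0]
    - [0,0,0]
    - [0,0,0]
    - [0,0,0]
    - [0,0,0]

```text
time: 7.45
tool_pos: [0.6343, -0.1436, 0.026]
tool_rot: [-3.142, 0.001, 3.141]
contact_force: [-1.9, 0.5, 3.9]
opening: 0.0211
grip_force: 15.0
```

Contact made gently; release and retreat.

>>> arm_command:
  fingers: [0.2,0,0,0,-0.2,-0.2,-0.2,-0.2]
  travel:
    - [0,0,0]
    - [0,0,0]
    - [0,0,0]
    - [0,0,0]
    - [0,0,0]
    - [0,0,-0.005]
    - [0,0,-0.015]
    - [0,0,-0.03]
  dr:
    - [0,0,0]
    - [0,0,0]
    - [0,0,0]
    - [0,0,0]
    - [0,0,0]
    - [0,0,0]
    - [0,0,0]
    - [0,0,0]

```text
time: 8.12
tool_pos: [0.6334, -0.1433, 0.0552]
tool_rot: [3.141, -0.002, 3.141]
contact_force: [0.6, 0.6, -0.6]
opening: 0.0549
grip_force: 0.0
```

>>> arm_command:
  fingers: [-1,-1,-1,-1,-1,-1,-1,-1]
  travel:
    - [0,0,-0.02]
    - [0,0,-0.045]
    - [0,0,-0.07]
    - [0,0,-0.09]
    - [0.012,0.03,-0.1]
    - [0.028,0.067,-0.1]
    - [0.044,0.105,-0.1]
    - [0.06,0.143,-0.1]
  dr:
    - [0,0,0]
    - [0,0,0]
    - [0,0,0]
    - [0,0,0]
    - [0,0,0]
    - [0,0,0]
    - [0,0,0]
    - [0,0,0]

```text
time: 8.78
tool_pos: [0.5735, 0.0005, 0.1569]
tool_rot: [-3.142, 0.002, 3.14]
contact_force: [0.9, 1.3, -0.2]
opening: 0.0918
grip_force: 0.0
```

>>> arm_command:
  fingers: [-1,-1,-1,-1,-1,-1,-1,-1]
  travel:
    - [0.016,0.038,0]
    - [0.032,0.076,0]
    - [0.048,0.114,0]
    - [0.064,0.152,0]
    - [0.08,0.19,0]
    - [0.096,0.228,0]
    - [0.108,0.257,0]
    - [0.115,0.275,0]
  dr:
    - [0,0,0]
    - [0,0,0]
    - [0,0,0]
    - [0,0,0]
    - [0,0,0]
    - [0,0,0]
    - [0,0,0]
    - [0,0,0]

```text
time: 9.45
tool_pos: [0.4576, 0.2775, 0.1568]
tool_rot: [3.14, 0.001, -3.139]
contact_force: [-0.4, -0.4, -0.5]
opening: 0.092
grip_force: 0.0
```

>>> arm_command:
  fingers: [-1,-1,-1]
  travel:
    - [0,0,0]
    - [0,0,0]
    - [0,0,0]
  dr:
    - [0,0,0]
    - [0,0,0]
    - [0,0,0]

```text
time: 9.7
tool_pos: [0.4596, 0.2739, 0.1561]
tool_rot: [-3.142, 0.001, 3.142]
contact_force: [0.2, 0.2, 0.2]
opening: 0.0917
grip_force: 0.0
```

```bash
python3 - <<'E'
from cell import *
import cv2
from h import *
t=read_camera("top");s=read_camera("side")
a=cv2.resize(t["color"][110:190,350:430],None,fx=4,fy=4,interpolation=0);b=cv2.resize(s["color"][130:210,250:330],None,fx=4,fy=4,interpolation=0)
cv2.imwrite("pics/w.png",cv2.hconcat([a,b]))
k=blob(t,(20,120,120),(32,255,255),(365,130,410,175));print(circ(ray(t,k,.05)))
o=observe();print(o["tool_pos"])
E
```

```text
([629.9, -140.4], 18.2)
[0.45987221 0.27330476 0.15579685]
```

View pics/w.png

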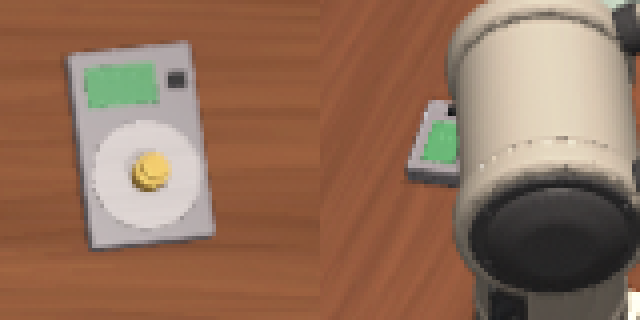

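The weight stands upright near the pan's centre (about (150,172) in the left crop). Now the small tin.

>>> arm_command:
  fingers: [-1,-1,-1,-0.5,0,0.5,1,1]
  travel:
    - [0.001,0.0075,0.01]
    - [0.001,0.0075,0.035]
    - [0.001,0.0075,0.06]
    - [0.001,0.0075,0.075]
    - [0.001,0.0075,0.0825]
    - [0.001,0.0075,0.0825]
    - [0.001,0.0075,0.0825]
    - [0.001,0.0075,0.0825]
  dr:
    - [0,0,0]
    - [0,0,0]
    - [0,0,0]
    - [0,0,0]
    - [0,0,0]
    - [0,0,0]
    - [0,0,0]
    - [0,0,0]
  squeeze: 15

```text
time: 10.47
tool_pos: [0.459, 0.2822, 0.0739]
tool_rot: [3.141, 0.002, 3.141]
contact_force: [0.5, 0.7, 0.1]
opening: 0.0627
grip_force: 0.0
```

>>> arm_command:
  fingers: [1,1,1,1,1,1,1,1]
  travel:
    - [0,0,0]
    - [0,0,0]
    - [0,0,0]
    - [0,0,0]
    - [0,0,0]
    - [0,0,0]
    - [0,0,0]
    - [0,0,0]
  dr:
    - [0,0,0]
    - [0,0,0]
    - [0,0,0]
    - [0,0,0]
    - [0,0,0]
    - [0,0,0]
    - [0,0,0]
    - [0,0,0]

```text
time: 11.13
tool_pos: [0.4584, 0.2821, 0.0733]
tool_rot: [3.141, 0.001, 3.141]
contact_force: [-0.5, -0.1, 4.0]
opening: 0.0323
grip_force: 15.0
```

>>> arm_command:
  fingers: [1,1,1,1,1,1,1,1]
  travel:
    - [0,0,-0.005]
    - [0,0,-0.015]
    - [0,0,-0.03]
    - [-0.01,-0.008,-0.04]
    - [-0.03,-0.025,-0.04]
    - [-0.053,-0.044,-0.04]
    - [-0.076,-0.063,-0.04]
    - [-0.099,-0.082,-0.04]
  dr:
    - [0,0,0]
    - [0,0,0]
    - [0,0,0]
    - [0,0,0]
    - [0,0,0]
    - [0,0,0]
    - [0,0,0]
    - [0,0,0]

```text
time: 11.8
tool_pos: [0.5582, 0.1992, 0.114]
tool_rot: [3.141, 0.001, -3.141]
contact_force: [0.4, 0.0, -0.1]
opening: 0.0327
grip_force: 15.0
```

>>> arm_command:
  fingers: [1,1,1,1,1,1,1]
  travel:
    - [-0.02,-0.017,0]
    - [-0.038,-0.032,0]
    - [-0.05,-0.042,0]
    - [-0.057,-0.049,0]
    - [-0.057,-0.049,0]
    - [-0.057,-0.049,0]
    - [-0.057,-0.049,0]
  dr:
    - [0,0,0]
    - [0,0,0]
    - [0,0,0]
    - [0,0,0]
    - [0,0,0]
    - [0,0,0]
    - [0,0,0]

```text
time: 12.38
tool_pos: [0.6133, 0.1517, 0.1131]
tool_rot: [3.141, -0.001, -3.141]
contact_force: [-0.3, 1.0, -0.5]
opening: 0.0323
grip_force: 15.0
```

```bash
python3 - <<'E'
from cell import *
import cv2
from h import *
t=read_camera("top");s=read_camera("side")
a=cv2.resize(t["color"][180:260,170:250],None,fx=4,fy=4,interpolation=0);b=cv2.resize(s["color"][200:280,240:320],None,fx=4,fy=4,interpolation=0)
cv2.imwrite("pics/t.png",cv2.hconcat([a,b]))
o=observe();print(o["tool_pos"],o["opening"],o["contact_force"])
E
```

```text
[0.61336114 0.15187599 0.11317303] 0.03238981519368771 [ 0.45005781 -0.08925082  0.18811787]
```

View pics/t.png

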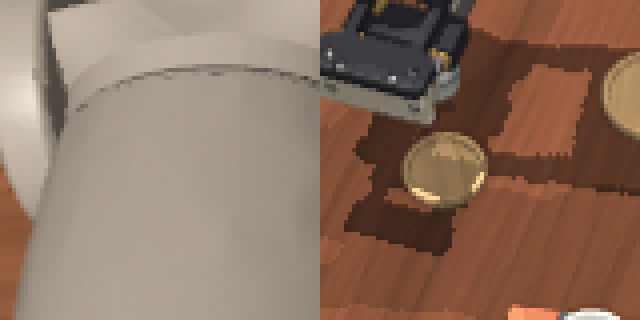

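The right crop shows the tin (grey, about (445,85)) between the fingers and the empty small holder at (445,170). Lowering.

>>> arm_command:
  fingers: [1,1,1,1,1,1,1,1]
  travel:
    - [-0.001,0,0.01]
    - [-0.001,0,0.027]
    - [-0.001,0,0.045]
    - [-0.001,0,0.06]
    - [-0.001,0,0.075]
    - [-0.001,0,0.087]
    - [-0.001,0,0.093]
    - [-0.001,0,0.096]
  dr:
    - [0,0,0]
    - [0,0,0]
    - [0,0,0]
    - [0,0,0]
    - [0,0,0]
    - [0,0,0]
    - [0,0,0]
    - [0,0,0]

```text
time: 13.15
tool_pos: [0.6144, 0.1511, 0.0156]
tool_rot: [-3.141, -0.002, -3.141]
contact_force: [0.1, 0.6, -1.1]
opening: 0.0325
grip_force: 15.0
```

>>> arm_command:
  fingers: [1,1,1,1,1,1,1]
  travel:
    - [0,0,0.001]
    - [0,0,0.002]
    - [0,0,0.003]
    - [0,0,0.004]
    - [0,0,0.004]
    - [0,0,0.004]
    - [0,0,0.004]
  dr:
    - [0,0,0]
    - [0,0,0]
    - [0,0,0]
    - [0,0,0]
    - [0,0,0]
    - [0,0,0]
    - [0,0,0]

```text
time: 13.73
tool_pos: [0.6154, 0.151, 0.0134]
tool_rot: [3.141, 0.001, 3.141]
contact_force: [-0.9, -0.3, 1.2]
opening: 0.0321
grip_force: 15.0
```

>>> arm_command:
  fingers: [0,0,-0.3,-0.5,-0.5,-0.5,-0.5,-0.5]
  travel:
    - [0,0,0]
    - [0,0,0]
    - [0,0,0]
    - [0,0,0]
    - [0,0,0]
    - [0,0,-0.005]
    - [0,0,-0.02]
    - [0,0,-0.04]
  dr:
    - [0,0,0]
    - [0,0,0]
    - [0,0,0]
    - [0,0,0]
    - [0,0,0]
    - [0,0,0]
    - [0,0,0]
    - [0,0,0]

```text
time: 14.4
tool_pos: [0.614, 0.1508, 0.0521]
tool_rot: [-3.141, -0.003, 3.141]
contact_force: [0.5, 0.8, 1.0]
opening: 0.0687
grip_force: 0.0
```

>>> arm_command:
  fingers: [-1,-1,-1,-1,-1,-1,-1,-1]
  travel:
    - [0,0,-0.035]
    - [0,0,-0.06]
    - [0.022,0.019,-0.07]
    - [0.05,0.042,-0.07]
    - [0.078,0.066,-0.07]
    - [0.106,0.09,-0.07]
    - [0.134,0.114,-0.07]
    - [0.154,0.131,-0.07]
  dr:
    - [0,0,0]
    - [0,0,0]
    - [0,0,0]
    - [0,0,0]
    - [0,0,0]
    - [0,0,0]
    - [0,0,0]
    - [0,0,0]

```text
time: 15.07
tool_pos: [0.4587, 0.2834, 0.1235]
tool_rot: [3.141, -0.0, -3.141]
contact_force: [0.7, 0.2, -0.3]
opening: 0.092
grip_force: 0.0
```

>>> arm_command:
  fingers: [-1,-1]
  travel:
    - [0,0,0]
    - [0,0,0]
  dr:
    - [0,0,0]
    - [0,0,0]

```text
time: 15.23
tool_pos: [0.4605, 0.2829, 0.1236]
tool_rot: [3.141, 0.001, -3.139]
contact_force: [0.2, -0.5, 0.2]
opening: 0.0916
grip_force: 0.0
```

```bash
python3 - <<'E'
from cell import *
import cv2
from h import *
t=read_camera("top");s=read_camera("side")
for nm,cam,b in(("top",t,(250,143,287,178)),("side",s,(250,225,295,258))):
    x0,y0,x1,y1=b
    m=cv2.inRange(cv2.cvtColor(cam["color"],cv2.COLOR_BGR2HSV)[y0:y1,x0:x1],(0,0,130),(180,35,255))
    for k in cv2.findContours(m,cv2.RETR_EXTERNAL,cv2.CHAIN_APPROX_NONE)[0]:
        if len(k)>12: print(nm,circ(ray(cam,k.reshape(-1,2)+[x0,y0],.026)))
a=cv2.resize(t["color"][135:195,240:320],None,fx=4,fy=4,interpolation=0);b=cv2.resize(s["color"][220:280,240:320],None,fx=4,fy=4,interpolation=0)
cv2.imwrite("pics/u.png",cv2.hconcat([a,b]))
o=observe();print(o["tool_pos"],o["tool_rot"])
E
```

```text
top ([615.1, 150.5], 32.4)
side ([615.4, 153.0], 32.9)
[0.46198026 0.28175613 0.1234243 ] [3.14136307e+00 1.22522261e-03 3.14150562e+00]
```

View pics/u.png

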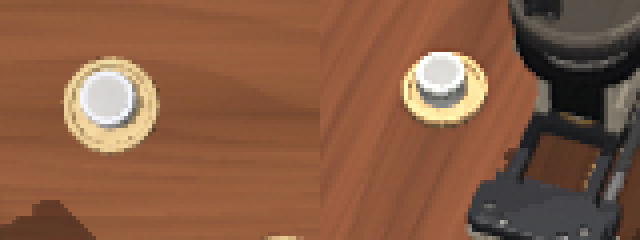

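The small tin sits flat and centred in its holder (left crop (108,98)). Next the large tin.

>>> arm_command:
  fingers: [-1,-1,-1,-1,-0.5,0,1,1]
  travel:
    - [0.0025,0.003,0.01]
    - [0.0025,0.003,0.035]
    - [0.0025,0.003,0.06]
    - [0.0025,0.003,0.07]
    - [0.0025,0.003,0.074]
    - [0.0025,0.003,0.074]
    - [0.0025,0.003,0.074]
    - [0.0025,0.003,0.074]
  dr:
    - [0,0,0]
    - [0,0,0]
    - [0,0,0]
    - [0,0,0]
    - [0,0,0]
    - [0,0,0]
    - [0,0,0]
    - [0,0,0]
  squeeze: 18

```text
time: 16.0
tool_pos: [0.4597, 0.2852, 0.0501]
tool_rot: [3.141, 0.002, 3.141]
contact_force: [-0.4, -0.3, -0.0]
opening: 0.0696
grip_force: 0.0
```

>>> arm_command:
  fingers: [1,1,1,1,1,1]
  travel:
    - [0,0,0]
    - [0,0,0]
    - [0,0,0]
    - [0,0,0]
    - [0,0,0]
    - [0,0,0]
  dr:
    - [0,0,0]
    - [0,0,0]
    - [0,0,0]
    - [0,0,0]
    - [0,0,0]
    - [0,0,0]

```text
time: 16.5
tool_pos: [0.4591, 0.2852, 0.0497]
tool_rot: [3.141, 0.001, 3.142]
contact_force: [-0.9, 0.2, 5.7]
opening: 0.0508
grip_force: 18.0
```

>>> arm_command:
  fingers: [1,1,1,1,1,1,1,1]
  travel:
    - [0,0,-0.005]
    - [0,0,-0.015]
    - [0,0,-0.03]
    - [-0.001,-0.01,-0.04]
    - [-0.005,-0.035,-0.04]
    - [-0.009,-0.065,-0.04]
    - [-0.013,-0.095,-0.04]
    - [-0.0175,-0.125,-0.04]
  dr:
    - [0,0,0]
    - [0,0,0]
    - [0,0,0]
    - [0,0,0]
    - [0,0,0]
    - [0,0,0]
    - [0,0,0]
    - [0,0,0]

```text
time: 17.17
tool_pos: [0.476, 0.1582, 0.0897]
tool_rot: [-3.141, 0.001, -3.141]
contact_force: [0.9, 0.5, -1.3]
opening: 0.0505
grip_force: 18.0
```

>>> arm_command:
  fingers: [1,1,1,1,1,1,1,1]
  travel:
    - [-0.004,-0.03,0]
    - [-0.009,-0.06,0]
    - [-0.013,-0.088,0]
    - [-0.016,-0.108,0]
    - [-0.0175,-0.118,0]
    - [-0.0175,-0.118,0]
    - [-0.0175,-0.118,0]
    - [-0.0175,-0.118,0]
  dr:
    - [0,0,0]
    - [0,0,0]
    - [0,0,0]
    - [0,0,0]
    - [0,0,0]
    - [0,0,0]
    - [0,0,0]
    - [0,0,0]

```text
time: 17.83
tool_pos: [0.4934, 0.0428, 0.0891]
tool_rot: [3.141, -0.0, -3.141]
contact_force: [-0.1, -0.3, -0.4]
opening: 0.0505
grip_force: 18.0
```

>>> arm_command:
  fingers: [1,1,1,1,1,1,1,1]
  travel:
    - [0,0,0.01]
    - [0,0,0.025]
    - [0,0,0.04]
    - [0,0,0.052]
    - [0,0,0.062]
    - [0,0,0.068]
    - [0,0,0.071]
    - [0,0,0.072]
  dr:
    - [0,0,0]
    - [0,0,0]
    - [0,0,0]
    - [0,0,0]
    - [0,0,0]
    - [0,0,0]
    - [0,0,0]
    - [0,0,0]

```text
time: 18.5
tool_pos: [0.4935, 0.0423, 0.0165]
tool_rot: [3.141, -0.001, -3.141]
contact_force: [-0.7, 0.5, 0.0]
opening: 0.0503
grip_force: 18.0
```

>>> arm_command:
  fingers: [1,1,1,1,1,1,1]
  travel:
    - [0,0,0.001]
    - [0,0,0.002]
    - [0,0,0.003]
    - [0,0,0.004]
    - [0,0,0.004]
    - [0,0,0.004]
    - [0,0,0.004]
  dr:
    - [0,0,0]
    - [0,0,0]
    - [0,0,0]
    - [0,0,0]
    - [0,0,0]
    - [0,0,0]
    - [0,0,0]

```text
time: 19.08
tool_pos: [0.494, 0.0419, 0.0137]
tool_rot: [3.142, 0.001, 3.141]
contact_force: [-2.0, 0.1, 6.0]
opening: 0.0503
grip_force: 18.0
```

Contact at the expected height; release and go back for the block.

>>> arm_command:
  fingers: [-0.3,-0.5,-0.8,-1,-1,-1,-1,-1]
  travel:
    - [0,0,0]
    - [0,0,0]
    - [0,0,0]
    - [0,0,0]
    - [0,0,0]
    - [0,0,-0.005]
    - [0,0,-0.02]
    - [0,0,-0.045]
  dr:
    - [0,0,0]
    - [0,0,0]
    - [0,0,0]
    - [0,0,0]
    - [0,0,0]
    - [0,0,0]
    - [0,0,0]
    - [0,0,0]

```text
time: 19.75
tool_pos: [0.492, 0.042, 0.0569]
tool_rot: [3.141, -0.005, 3.141]
contact_force: [-0.5, -0.0, 0.4]
opening: 0.0915
grip_force: 0.0
```

>>> arm_command:
  fingers: [-1,-1,-1,-1,-1,-1,-1,-1]
  travel:
    - [0,0.01,-0.025]
    - [0.005,0.045,-0.04]
    - [0.01,0.08,-0.04]
    - [0.015,0.115,-0.04]
    - [0.02,0.15,-0.04]
    - [0.026,0.185,-0.04]
    - [0.032,0.22,-0.04]
    - [0.035,0.242,-0.04]
  dr:
    - [0,0,0]
    - [0,0,0]
    - [0,0,0]
    - [0,0,0]
    - [0,0,0]
    - [0,0,0]
    - [0,0,0]
    - [0,0,0]

```text
time: 20.42
tool_pos: [0.4577, 0.2869, 0.0984]
tool_rot: [3.141, 0.0, -3.14]
contact_force: [0.5, 0.4, 0.5]
opening: 0.0914
grip_force: 0.0
```

>>> arm_command:
  fingers: [-1,-1]
  travel:
    - [0,0,0]
    - [0,0,0]
  dr:
    - [0,0,0]
    - [0,0,0]

```text
time: 20.58
tool_pos: [0.4582, 0.2849, 0.0981]
tool_rot: [-3.141, 0.0, -3.139]
contact_force: [-0.4, -0.2, 0.1]
opening: 0.0919
grip_force: 0.0
```

```bash
python3 - <<'E'
from cell import *
import cv2
from h import *
t=read_camera("top");s=read_camera("side")
for nm,cam,b in(("top",t,(285,185,335,235)),("side",s,(300,195,350,245))):
    x0,y0,x1,y1=b
    m=cv2.inRange(cv2.cvtColor(cam["color"],cv2.COLOR_BGR2HSV)[y0:y1,x0:x1],(0,0,130),(180,35,255))
    for k in cv2.findContours(m,cv2.RETR_EXTERNAL,cv2.CHAIN_APPROX_NONE)[0]:
        if len(k)>25: print(nm,circ(ray(cam,k.reshape(-1,2)+[x0,y0],.028)))
o=observe();print(o["tool_pos"],o["tool_rot"])
a=cv2.resize(t["color"][170:260,160:340],None,fx=3,fy=3,interpolation=0);b=cv2.resize(s["color"][190:350,240:360],None,fx=2,fy=2,interpolation=0)
a=cv2.copyMakeBorder(a,0,50,0,0,0);cv2.imwrite("pics/v.png",cv2.hconcat([a,b]))
E
```

```text
top ([493.9, 41.9], 49.1)
side ([471.1, 54.6], 39.7)
[0.45868669 0.28328517 0.09804781] [-3.14122107e+00 -1.69303454e-04  3.14137844e+00]
```

View pics/v.png

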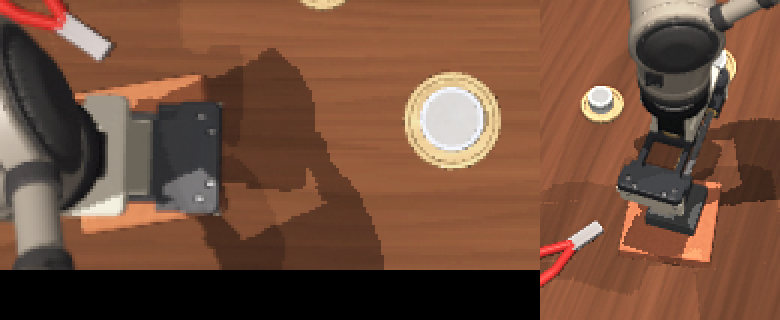

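The large tin lies flat and centred in its holder (left crop (452,119)); the gripper is over the bare block. Grip it.

>>> arm_command:
  fingers: [-1,-1,-1,-1,-1,-0.6,0,1]
  travel:
    - [0,0.0015,0.01]
    - [0,0.0015,0.03]
    - [0,0.0015,0.05]
    - [0,0.0015,0.064]
    - [0,0.0015,0.072]
    - [0,0.0015,0.0735]
    - [0,0.0015,0.0735]
    - [0,0.0015,0.0735]
  dr:
    - [0,0,0]
    - [0,0,0]
    - [0,0,0]
    - [0,0,0]
    - [0,0,0]
    - [0,0,0]
    - [0,0,0]
    - [0,0,0]
  squeeze: 45

```text
time: 21.35
tool_pos: [0.4593, 0.2853, 0.0251]
tool_rot: [3.141, 0.001, 3.141]
contact_force: [0.7, -0.5, -0.5]
opening: 0.0762
grip_force: 0.0
```

>>> arm_command:
  fingers: [1,1,1,1,1,1]
  travel:
    - [0,0,0]
    - [0,0,0]
    - [0,0,0]
    - [0,0,0]
    - [0,0,0]
    - [0,0,0]
  dr:
    - [0,0,0]
    - [0,0,0]
    - [0,0,0]
    - [0,0,0]
    - [0,0,0]
    - [0,0,0]

```text
time: 21.85
tool_pos: [0.4592, 0.2855, 0.0253]
tool_rot: [3.141, 0.001, 3.142]
contact_force: [-0.9, -2.5, 6.0]
opening: 0.0636
grip_force: 44.9
```

>>> arm_command:
  fingers: [1,1,1,1,1,1,1,1]
  travel:
    - [0,0,-0.005]
    - [0,0,-0.02]
    - [0,0,-0.04]
    - [0,-0.01,-0.06]
    - [0.001,-0.035,-0.075]
    - [0.001,-0.065,-0.08]
    - [0.001,-0.1,-0.08]
    - [0.001,-0.135,-0.08]
  dr:
    - [0,0,0]
    - [0,0,0]
    - [0,0,0]
    - [0,0,0]
    - [0,0,0]
    - [0,0,0]
    - [0,0,0]
    - [0,0,0]

```text
time: 22.52
tool_pos: [0.4567, 0.1496, 0.1044]
tool_rot: [3.141, -0.001, -3.14]
contact_force: [0.1, 0.3, -7.5]
opening: 0.0636
grip_force: 44.9
```

>>> arm_command:
  fingers: [1,1,1,1,1,1,1,1]
  travel:
    - [0,-0.035,0]
    - [0,-0.07,0]
    - [0,-0.105,0]
    - [0,-0.14,0]
    - [0,-0.175,0]
    - [0.001,-0.205,0]
    - [0.001,-0.23,0]
    - [0.001,-0.25,0]
  dr:
    - [0,0,0]
    - [0,0,0]
    - [0,0,0]
    - [0,0,0]
    - [0,0,0]
    - [0,0,0]
    - [0,0,0]
    - [0,0,0]

```text
time: 23.18
tool_pos: [0.4557, -0.1012, 0.1039]
tool_rot: [3.141, -0.002, 3.14]
contact_force: [0.5, -0.6, -5.9]
opening: 0.0637
grip_force: 44.9
```

>>> arm_command:
  fingers: [1,1,1,1,1,1,1,1]
  travel:
    - [0,-0.03,0]
    - [0,-0.06,0]
    - [0,-0.09,0]
    - [0,-0.115,0]
    - [0,-0.13,0]
    - [0,-0.138,0]
    - [0,-0.14,0]
    - [0,-0.14,0]
  dr:
    - [0,0,2]
    - [0,0,5]
    - [0,0,8]
    - [0,0,11]
    - [0,0,13]
    - [0,0,14]
    - [0,0,14]
    - [0,0,14]

```text
time: 23.85
tool_pos: [0.4563, -0.2388, 0.104]
tool_rot: [3.14, -0.001, 2.898]
contact_force: [0.4, 0.6, -6.3]
opening: 0.0641
grip_force: 44.9
```

>>> arm_command:
  fingers: [1,1]
  travel:
    - [0,0,0]
    - [0,0,0]
  dr:
    - [0,0,0]
    - [0,0,0]

```text
time: 24.02
tool_pos: [0.4565, -0.2381, 0.1044]
tool_rot: [3.141, -0.001, 2.899]
contact_force: [0.8, 0.9, -6.7]
opening: 0.0635
grip_force: 44.9
```

```bash
python3 - <<'E'
from cell import *
import cv2
from h import *
t=read_camera("top");s=read_camera("side")
o=observe();print(o["tool_pos"],o["tool_rot"],o["opening"])
T=np.array([.4555,-.243,o["tool_pos"][2]]);y=o["tool_rot"][2];d=T-o["tool_pos"]
print("travel",d@[np.cos(y),np.sin(y),0],d@[np.sin(y),-np.cos(y),0])
a=cv2.resize(t["color"][180:270,380:480],None,fx=4,fy=4,interpolation=0);b=cv2.resize(s["color"][110:200,310:410],None,fx=4,fy=4,interpolation=0)
cv2.imwrite("pics/x.png",cv2.hconcat([a,b]))
E
```

```text
[ 0.45671662 -0.23849778  0.10451945] [ 3.14125425e+00 -1.81294758e-04  2.89875803e+00] 0.06352901677584616
travel 9.834782293589312e-05 -0.004662665700228763
```

View pics/x.png

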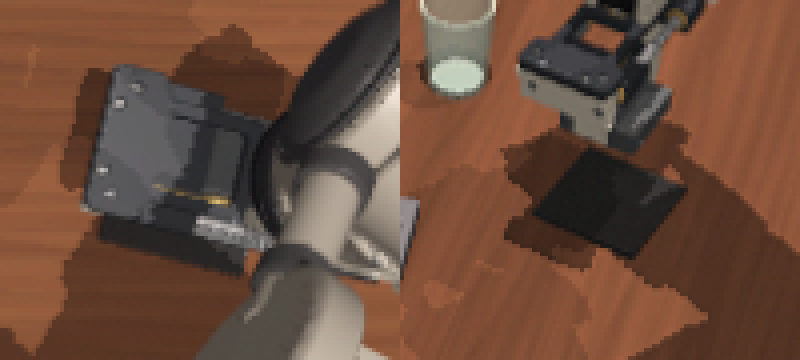

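The block is held over the pad, aligned with its sides (pad at about (610,205) in the right crop). Lower it.

>>> arm_command:
  fingers: [1,1,1,1,1,1,1,1]
  travel:
    - [0,-0.0045,0.01]
    - [0,-0.0045,0.027]
    - [0,-0.0045,0.045]
    - [0,-0.0045,0.062]
    - [0,-0.0045,0.075]
    - [0,-0.0045,0.084]
    - [0,-0.0045,0.088]
    - [0,-0.0045,0.09]
  dr:
    - [0,0,0]
    - [0,0,0]
    - [0,0,0]
    - [0,0,0]
    - [0,0,0]
    - [0,0,0]
    - [0,0,0]
    - [0,0,0]

```text
time: 24.78
tool_pos: [0.4553, -0.2438, 0.0137]
tool_rot: [3.141, -0.001, 2.897]
contact_force: [0.2, 0.8, -6.2]
opening: 0.0637
grip_force: 44.9
```

>>> arm_command:
  fingers: [1,1,1,1,1,1]
  travel:
    - [0,0,0.001]
    - [0,0,0.002]
    - [0,0,0.003]
    - [0,0,0.0035]
    - [0,0,0.0035]
    - [0,0,0.0035]
  dr:
    - [0,0,0]
    - [0,0,0]
    - [0,0,0]
    - [0,0,0]
    - [0,0,0]
    - [0,0,0]

```text
time: 25.28
tool_pos: [0.4558, -0.2441, 0.0114]
tool_rot: [-3.141, 0.001, 2.897]
contact_force: [-0.5, -0.3, -5.3]
opening: 0.0636
grip_force: 44.9
```

>>> arm_command:
  fingers: [1,1,1,1]
  travel:
    - [0,0,0.0005]
    - [0,0,0.001]
    - [0,0,0.001]
    - [0,0,0.001]
  dr:
    - [0,0,0]
    - [0,0,0]
    - [0,0,0]
    - [0,0,0]

```text
time: 25.62
tool_pos: [0.4558, -0.2441, 0.0113]
tool_rot: [-3.141, 0.001, 2.897]
contact_force: [-3.1, 1.6, 7.6]
opening: 0.0636
grip_force: 44.9
```

>>> arm_command:
  fingers: [-0.6,-0.8,-1,-1,-1,-1,-1,-1]
  travel:
    - [0,0,0]
    - [0,0,0]
    - [0,0,0]
    - [0,0,0]
    - [0,0,0]
    - [0,0,-0.005]
    - [0,0,-0.02]
    - [0,0,-0.045]
  dr:
    - [0,0,0]
    - [0,0,0]
    - [0,0,0]
    - [0,0,0]
    - [0,0,0]
    - [0,0,0]
    - [0,0,0]
    - [0,0,0]

```text
time: 26.28
tool_pos: [0.4542, -0.243, 0.0538]
tool_rot: [3.14, -0.004, 2.897]
contact_force: [0.7, 0.2, 0.8]
opening: 0.0917
grip_force: 0.0
```

>>> arm_command:
  fingers: [-1,-1,-1,-1,-1,-1,-1,-1]
  travel:
    - [0,0,-0.03]
    - [0,0,-0.06]
    - [0,0,-0.09]
    - [0,0.03,-0.12]
    - [0,0.06,-0.12]
    - [0,0.1,-0.12]
    - [0,0.14,-0.12]
    - [0,0.18,-0.12]
  dr:
    - [0,0,0]
    - [0,0,0]
    - [0,0,0]
    - [0,0,0]
    - [0,0,0]
    - [0,0,0]
    - [0,0,0]
    - [0,0,0]

```text
time: 26.95
tool_pos: [0.4992, -0.0677, 0.1757]
tool_rot: [3.142, 0.001, 2.896]
contact_force: [0.4, -0.6, -0.2]
opening: 0.0918
grip_force: 0.0
```

>>> arm_command:
  fingers: [-1,-1,-1,-1,-1,-1,-1,-1]
  travel:
    - [0,0.04,0]
    - [0,0.08,0]
    - [0,0.12,0]
    - [0,0.16,0]
    - [0,0.2,0]
    - [0,0.22,0]
    - [0,0.22,0]
    - [0,0.22,0]
  dr:
    - [0,0,0]
    - [0,0,0]
    - [0,0,0]
    - [0,0,0]
    - [0,0,0]
    - [0,0,0]
    - [0,0,0]
    - [0,0,0]

```text
time: 27.62
tool_pos: [0.5521, 0.1451, 0.1749]
tool_rot: [-3.141, -0.0, 2.9]
contact_force: [-0.6, 0.0, -1.1]
opening: 0.0916
grip_force: 0.0
```

```bash
python3 - <<'E'
from cell import *
import cv2
from h import *
t=read_camera("top");s=read_camera("side")
cv2.imwrite("pics/fin.png",cv2.vconcat([cv2.resize(t["color"][100:260,240:500],(780,480)[:2],interpolation=0)[:, :],cv2.copyMakeBorder(s["color"][90:200,240:500],0,0,0,520,0)]))
k=blob(t,(20,120,120),(32,255,255),(365,130,410,175));print("knob",circ(ray(t,k,.05)))
Z=t["z_map"];print(observe()["tool_pos"])
E
```

```text
knob ([630.2, -140.4], 18.0)
[0.55204484 0.14330694 0.17498482]
```

View pics/fin.png

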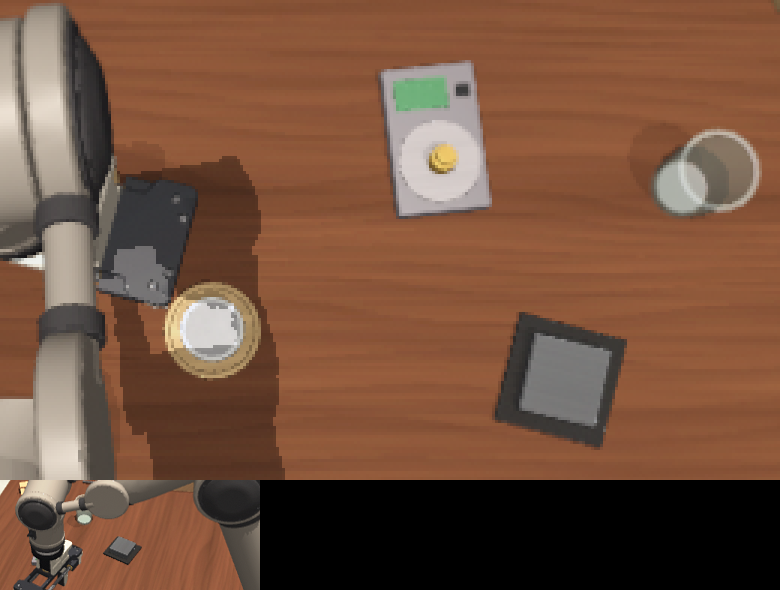

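The final picture shows the weight on the pan (443,158), the block centred and square on the pad (566,380), the large tin in its holder (212,329), and the glass standing where it was. Handing in.

```bash
python3 -c "
from cell import *
print(hand_in())"
```

```text
the job is handed in; nothing more can be done
None
```

The soldering board is clear: weight on the pan, both tins flat in their holders and the block square on the pad, all centred within a few mm by my checks; I handed the job in at about 28 s, and `hand_in()` returned no verdict.

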